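Set the length gauge's slide to the red stop collar

ROBOT

A 6-joint arm with a two-finger parallel gripper is mounted at the origin on the work surface. World frame = base frame: x ahead of the robot, y to its left, z up, the work surface at z = 0. Lengths are in m, angles in degrees, forces in N, time in s.
With the tool pointing down it reaches from about 0.4 to 0.825 m from the base axis. Payload 7 kg.
Tool frame: the origin (TCP) lies between the finger pads; the fingertips stand 19 mm ahead of it and the grasp point (between the pads) is the TCP (r.finger_overhang is the distance from the TCP to the fingertips, in m); z points along the fingers, y is the direction in which the jaws open and shut (so a half turn about z gives the same grasp; the last joint's range is limited). The gripper opens to 88 mm and grips with 3 to 60 N. Pads are 19 mm wide; open, the fingers measure 130 mm over their backs; the gripper's body (78 mm by 193 mm) begins 47 mm behind the grasp point.
Start: joints at [92.71, 20.546, 0.682, 0, -70.136, -16.507], TCP at [0.161, 0.655, 0.246] pointing down, gripper open.
Joint ranges: [-176.03, 176.03], [-82.01, 121.73], [-58.28, 71.71], [-173.87, 95.51], [-174.79, -0.11], [-173.66, 173.66]. Speed limits (degrees/s): [136.94, 136.94, 172.46, 180, 180, 180].

INTERFACE

Orientations are given as [roll, pitch, yaw] about the fixed x, y, z axes, in that order (R = Rz(yaw) Ry(pitch) Rx(roll)).
In Python, from plant import r, optics gives the robot as it stands. The module is installed in compiled form; this text tells all that it offers.
- The arm moves only by the tool step_arm, never from a script. Its argument "increments" is a list of rows, each an object of numbers: "tx", "ty", "tz": the shift along the world's x, y, z in mm; "ax", "ay", "az": the turn, a rotation vector about the world's x, y, z in degrees; "claw": the gripper command: -1 is shut, 1 is fully open, values between are in proportion. In form: [{"tx": .., "ty": .., "tz": .., "ax": .., "ay": .., "az": .., "claw": ..}, ...]. A call has 1 to 12 rows; each row shifts and turns the commanded pose from where the row before left it; what a row does not reach is not made up. A row lasts 1/10 s, in which the tool goes at most 50 mm and 8.59 degrees, less where a joint would pass 70% of its speed; a pose out of reach is approached as far as the arm can. A call with a gripper value outside its range is refused whole. The fingers move at their own pace and stop on an object; "newtons" is the grip in N (left out, the last holds). Time passes only in rows, so rows that do not move let the fingers close. It gives the time, the measured TCP pose, the force and the opening at its end, in the units of the state.
- r.get_state(): the state, without advancing time (a new reading comes with each control period).
- optics.capture(name): name is "scene" or "top" or "wrist"; returns a dict with "image" (420x560x3 uint8, blue, green, red), "depth" (420x560 float32, m along the optical axis (not along the pixel's ray), 0 where there is no reading), "fx", "fy", "cx", "cy" (pixels), "R" (3x3) and "t" (3): a world point X has camera coordinates R X + t. Camera axes: x right, y down, z forward; pixel columns grow to the right and rows downward; lengths in m; the calibration is good to about 2 mm. A picture is of the moment at which its call begins.
- r.close_job(): hands the job in, once; it reports no verdict.
The state is a dict: "time_s": time; "joints": joint angles; "qd": joint speeds; "joint_torque": joint torques, N m; "tcp_pos": TCP position; "eef_rot": TCP orientation; "contact_force": force on the tool from outside, world axes, zero at the start; "moment": the same for the moment, N m; "gripper_width": finger opening in m.
Only numpy, scipy, OpenCV 4.12 (cv2) and the standard library are available. Lean on these libraries where they do the work, as an engineer would, in place of code of your own. Each camera call takes 0.05 s, during which the arm holds its last target. There are 200 camera calls.

TASK

Set the bench length gauge for the next batch of copper bars: press down the orange pad in the middle of the dark slide to free its brake, keep it pressed while you push the slide along the rail until it rests gently against the red collar, then let go so that the brake grips again. Never drag the slide with the brake on or ram it, and leave the loose things around the gauge where they are.

Things in the scene. Friction and masses are not known exactly. Their poses are not given: they have to be found in the camera images.
- gauge: bench length gauge, fixed to the bench: blue-grey bed 100 x 560 x 20 mm carrying a level ground-steel rail 36 wide, 520 long, its top 62 above the bench. Origin on the bench under the middle of the rail; its y axis runs along the rail (towards the end with the tall anvil), x across it (away from the robot), z up. The slide and both collars sit on the rail's centre line (x = 0).
- jaw (a joint): position of the dark slide (measuring jaw) along the rail, m: 0 at the middle of the rail, positive along the gauge's y axis. The slide is 62 across x 90 along the rail, top 85 above the bench; its end faces are 45 either side of the pad's centre. Rubs with about 2 N when the brake is off; with the brake on it takes about 20 N to drag it, which must not happen.
- brake (a joint): how far the orange pad is pressed down, m: about 0 released (brake shoe biting the rail), 0.0055 fully down. A spring pushes it back: about 6 N starts it moving, 8 N at the bottom. The brake is off from about 0.001; 0.003 to 0.004 is a good depth to hold while sliding. It re-grips by itself when let go.
- pad (a point): centre of the top face of the orange ribbed pad in the middle of the slide, 46 across x 56 along the rail, 79 above the bench when released; moves down as it is pressed and along with the slide. At both ends along the rail the slide's dark shoulders (16 long) stand 6 above the pad, 58 apart, so that a fingertip pressing the pad can also push against them; at the sides the pad is open, with cheeks 4 below it.
- red (a point): centre of the top face of the red collar clamped on the rail, the marked stop: a block 60 across x 24 along the rail, top 78 above the bench, with a small screw head 16 diameter 13 tall on it. It may be on either side of the slide. The slide butts on it when the pad's centre is 57 from this point measured along the rail. It is clamped and does not move.
- yellow (a point): the same point of the like yellow collar, which is for another job, clamped on the other side of the slide.
- copper_bar_mid (a point): flat copper bar lying in front of the gauge, 220 x 30 x 8; the point is its centre (mm). Loose; not part of the job.
- block_mid (a point): ground steel block with drilled holes, 50 x 75 x 25; the point is its centre (mm). Loose; not part of the job.
- brass_plug_mid (a point): upright brass cylinder behind the gauge, 36 diameter, 50 tall; the point is its centre (mm). Loose; not part of the job.
- screwdriver_grip (a point): yellow-handled screwdriver lying behind the gauge, 190 long, 26 thick; the point is the middle of its handle (mm). Loose; not part of the job.
- wrench_grip (a point): flat steel wrench lying behind the gauge, 160 long, 8 thick; the point is the middle of its shank (mm). Loose; not part of the job.
- square_mid (a point): engineer's square lying flat behind the gauge: dark stock 18 x 90 x 16, thin steel blade 130 long; the point is the centre of the stock (mm). Loose; not part of the job.
- mug_mid (a point): blue mug standing behind the gauge, 78 diameter, 92 tall; the point is on its axis half-way up (mm). Loose; not part of the job.

How it is judged:
By the outcome, as a careful person would: the job done as asked, in the order asked, and still so for the second after the job is handed in, with the robot touching nothing.
It also fails if it takes over 38 s, if anything falls off the work surface, if the arm or the gripper's body presses on something with over 40 N, if the wrist force passes 120 N, or if a joint passes its speed limit or range.

## Working session

There is one attempt and no reset: what is moved stays moved. The work goes in short steps, Python scripts to look and compute and a tool call to move; the robot and the scene stay as the last step left them, time stands still between calls to the robot, and variables do not carry over. Pictures are saved under pics/ and viewed, about 8 in all and at most 12, crops included, and the job is handed in when it is done.

Besides the shell and the picture viewer there is one more tool, called by a JSON object that holds its "api" and its "payload". step_arm: Moves the arm, as the interface text tells. Its arguments: {"type":"object","properties":{"increments":{"type":"array","items":{"type":"object","properties":{"tx":{"type":"number"},"ty":{"type":"number"},"tz":{"type":"number"},"ax":{"type":"number"},"ay":{"type":"number"},"az":{"type":"number"},"claw":{"type":"number"}}}},"newtons":{"type":"number"}},"required":["increments"]}

```bash
mkdir -p pics
cat > h.py <<'E'
from plant import r, optics
import numpy as np, cv2, pickle
def snap(name,fn):
    c=optics.capture(name); cv2.imwrite('pics/'+fn+'.png',c['image']); pickle.dump(c,open(fn+'.pkl','wb')); return c
def cloud(c):
    d=c['depth']; v,u=np.indices(d.shape)
    P=np.stack([(u-c['cx'])/c['fx']*d,(v-c['cy'])/c['fy']*d,d],-1)
    return (P-np.array(c['t']).reshape(3))@np.array(c['R'])
E
python3 - <<'E'
from h import *
a=snap('top','top1');b=snap('scene','sc1')
s=r.get_state();print(s)
E
```

```text
{'time_s': 0.1, 'joints': array([ 9.27100001e+01,  2.05873745e+01,  6.40993030e-01, -1.78299561e-02,
       -7.01361153e+01, -1.65074273e+01]), 'qd': array([ 0.03456931, -0.14613076,  0.09441702,  0.10212338, -0.10643081,
        0.02639468]), 'joint_torque': array([-2.86457587e-03, -5.84165239e+01,  2.93751079e+01,  7.01550007e+00,
        1.01460921e-02, -5.45529701e-05]), 'tcp_pos': array([0.16089949, 0.65513635, 0.24473054]), 'eef_rot': array([ 1.79916140e+02, -7.37127963e-03, -1.38034923e+01]), 'contact_force': array([ 0.48634739, -0.61102086,  0.9627709 ]), 'moment': array([0.03058519, 0.05505574, 0.03413777]), 'gripper_width': 0.08788762458071726}
```

View pics/top1.png

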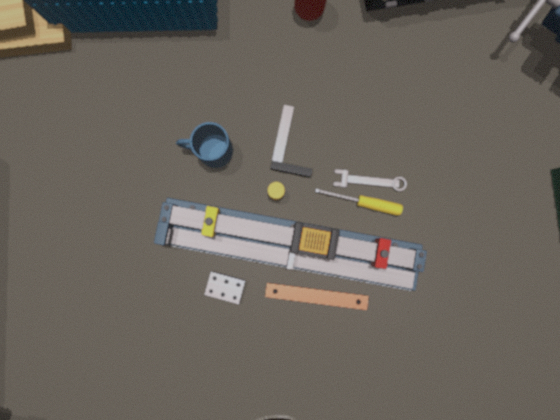

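View pics/sc1.png

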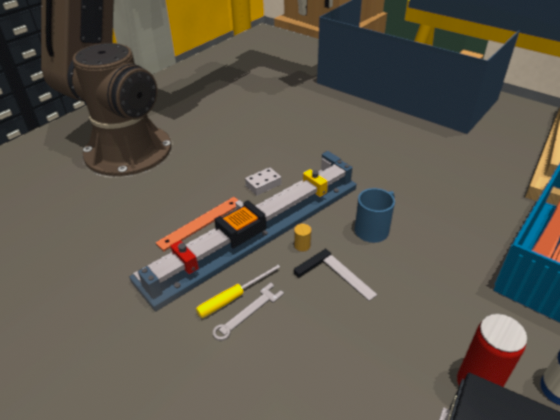

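The top view shows the slide pad at about (315,240), the red collar at (383,253) and the yellow collar at (210,221). The anvil end is at the left. The scene view agrees: the way from slide to red is clear.

Run:
```python
from h import *
for fn in('top1','sc1'):
    c=pickle.load(open(fn+'.pkl','rb'));P=cloud(c);hsv=cv2.cvtColor(c['image'],cv2.COLOR_BGR2HSV)
    H,S,V=[hsv[...,i].astype(int) for i in range(3)]
    z=P[...,2]
    near=(z>.055)&(z<.11)&(c['depth']>0)
    if fn=='top1': roi=np.zeros_like(near);roi[190:300,150:430]=1
    else: roi=np.zeros_like(near);roi[145:300,130:360]=1
    near&=roi.astype(bool)
    for n,m in (('red',((H<5)|(H>174))&(S>150)),('org',(H>9)&(H<22)&(S>150)&(V>130)),('yel',(H>22)&(H<33)&(S>150))):
        for lo,hi in ((.07,.083),(.084,.1)):
            q=P[m&near&(z>lo)&(z<hi)]
            if len(q)<3: continue
            (cx,cy),wh,an=cv2.minAreaRect((q[:,:2]*1000).astype(np.float32))
            print(fn,n,lo,len(q),np.round(np.median(q,0)*1000,1),'rect',round(cx,1),round(cy,1),np.round(wh,1),round(an,1))
    # rail / slide dark
    q=P[near&(V<70)&(z>.079)&(z<.091)]
    print('dark',len(q),np.median(q,0),cv2.minAreaRect((q[:,:2]*1000).astype(np.float32)))
    q=P[near&(S<40)&(V>130)&(z>.057)&(z<.067)]
    print('rail',len(q),cv2.minAreaRect((q[:,:2]*1000).astype(np.float32)),np.median(q[:,2]))
```

```text
top1 red 0.07 231 [ 467.8 -215.6   77.7] rect 464.0 -216.9 [20.5 56.1] 78.6
top1 yel 0.07 10 [528.4 119.   76.9] rect 530.6 117.3 [ 2.8 50.9] 77.9
dark 3 [ 0.45995754 -0.1065832   0.08289682] ((492.43475341796875, -83.16556549072266), (83.15306091308594, 1.2940118312835693), 35.16713333129883)
rail 3197 ((477.12554931640625, -33.90122985839844), (503.62799072265625, 82.486083984375), 78.4994125366211) 0.06159991575434531
sc1 red 0.07 244 [ 475.2 -223.8   77.3] rect 465.0 -219.6 [23.  61.4] 77.0
sc1 org 0.07 432 [492.7 -82.2  78.9] rect 489.0 -82.3 [59.4 55. ] 76.1
sc1 org 0.084 7 [ 493.7 -114.4   85.2] rect 491.2 -114.1 [ 1.2 34.5] 78.2
sc1 yel 0.07 181 [541.8 120.9  76.9] rect 534.3 126.0 [24.6 62.8] 76.5
sc1 yel 0.084 5 [530.6 123.6  85.5] rect 534.6 125.8 [13.8  7.4] 43.9
dark 329 [ 0.4943802  -0.11375775  0.08431414] ((515.1343383789062, -31.329299926757812), (380.47528076171875, 131.9834747314453), 57.50436019897461)
rail 1776 ((479.396240234375, -33.049774169921875), (506.079833984375, 82.938232421875), 78.5956802368164) 0.061757743136438586
```

{"api": "step_arm", "payload": {"increments": [{"tx": 24, "ty": -34, "claw": -1}, {"tx": 24, "ty": -34, "claw": -1}, {"tx": 24, "ty": -34, "claw": -1}, {"tx": 24, "ty": -34, "claw": -1}, {"tx": 24, "ty": -34, "claw": -1}, {"tx": 24, "ty": -34, "claw": -1}, {"tx": 24, "ty": -34, "claw": -1}, {"tx": 24, "ty": -34, "claw": -1}, {"tx": 24, "ty": -34, "claw": -1}, {"tx": 24, "ty": -34, "claw": -1}, {"tx": 24, "ty": -34, "claw": -1}, {"tx": 24, "ty": -34, "claw": -1}], "newtons": 20}}

```text
$.increments[0]: bad value
```

{"api": "step_arm", "payload": {"increments": [{"tx": 5, "ty": -41, "az": 0.3, "claw": -1}, {"tx": 5, "ty": -41, "az": 0.3, "claw": -1}, {"tx": 5, "ty": -41, "az": 0.3, "claw": -1}, {"tx": 5, "ty": -41, "az": 0.3, "claw": -1}, {"tx": 5, "ty": -41, "az": 0.3, "claw": -1}, {"tx": 5, "ty": -41, "az": 0.3, "claw": -1}, {"tx": 5, "ty": -41, "az": 0.3, "claw": -1}, {"tx": 5, "ty": -41, "az": 0.3, "claw": -1}, {"claw": -1}, {"claw": -1}, {"claw": -1}]}}

```text
$.increments[0]: bad value
```

{"api": "step_arm", "payload": {"increments": [{"tx": 24, "ty": -34, "tz": 0, "ax": 0, "ay": 0, "az": 0, "claw": -1}], "newtons": 20}}

```text
time_s: 0.2
tcp_pos: [0.1834, 0.6234, 0.2437]
eef_rot: [179.9, -0.0, -13.6]
contact_force: [-0.2, -1.3, 0.2]
gripper_width: 0.0838
```

All fields are required.

{"api": "step_arm", "payload": {"increments": [{"tx": 24, "ty": -34, "tz": 0, "ax": 0, "ay": 0, "az": 0, "claw": -1}, {"tx": 24, "ty": -34, "tz": 0, "ax": 0, "ay": 0, "az": 0, "claw": -1}, {"tx": 24, "ty": -34, "tz": 0, "ax": 0, "ay": 0, "az": 0, "claw": -1}, {"tx": 24, "ty": -34, "tz": 0, "ax": 0, "ay": 0, "az": 0, "claw": -1}, {"tx": 24, "ty": -34, "tz": 0, "ax": 0, "ay": 0, "az": 0, "claw": -1}, {"tx": 24, "ty": -34, "tz": 0, "ax": 0, "ay": 0, "az": 0, "claw": -1}, {"tx": 24, "ty": -34, "tz": 0, "ax": 0, "ay": 0, "az": 0, "claw": -1}, {"tx": 24, "ty": -34, "tz": 0, "ax": 0, "ay": 0, "az": 0, "claw": -1}, {"tx": 24, "ty": -34, "tz": 0, "ax": 0, "ay": 0, "az": 0, "claw": -1}, {"tx": 24, "ty": -34, "tz": 0, "ax": 0, "ay": 0, "az": 0, "claw": -1}, {"tx": 24, "ty": -34, "tz": 0, "ax": 0, "ay": 0, "az": 0, "claw": -1}]}}

```text
time_s: 1.3
tcp_pos: [0.4495, 0.2459, 0.2455]
eef_rot: [180.0, 0.0, -13.8]
contact_force: [0.3, 0.7, -0.8]
gripper_width: 0.0009
```

{"api": "step_arm", "payload": {"increments": [{"tx": 5, "ty": -41, "tz": 0, "ax": 0, "ay": 0, "az": 0.3, "claw": -1}, {"tx": 5, "ty": -41, "tz": 0, "ax": 0, "ay": 0, "az": 0.3, "claw": -1}, {"tx": 5, "ty": -41, "tz": 0, "ax": 0, "ay": 0, "az": 0.3, "claw": -1}, {"tx": 5, "ty": -41, "tz": 0, "ax": 0, "ay": 0, "az": 0.3, "claw": -1}, {"tx": 5, "ty": -41, "tz": 0, "ax": 0, "ay": 0, "az": 0.3, "claw": -1}, {"tx": 5, "ty": -41, "tz": 0, "ax": 0, "ay": 0, "az": 0.3, "claw": -1}, {"tx": 5, "ty": -41, "tz": 0, "ax": 0, "ay": 0, "az": 0.3, "claw": -1}, {"tx": 5, "ty": -41, "tz": 0, "ax": 0, "ay": 0, "az": 0.3, "claw": -1}, {"tx": 0, "ty": 0, "tz": 0, "ax": 0, "ay": 0, "az": 0, "claw": -1}, {"tx": 0, "ty": 0, "tz": 0, "ax": 0, "ay": 0, "az": 0, "claw": -1}, {"tx": 0, "ty": 0, "tz": 0, "ax": 0, "ay": 0, "az": 0, "claw": -1}]}}

```text
time_s: 2.4
tcp_pos: [0.4888, -0.0801, 0.2454]
eef_rot: [-180.0, 0.0, -11.4]
contact_force: [0.4, 0.7, -0.5]
gripper_width: 0.0002
```

Run:
```python
from h import *
c=snap('wrist','w1');print(r.get_state())
P=cloud(c);z=P[...,2];hsv=cv2.cvtColor(c['image'],cv2.COLOR_BGR2HSV)
H,S,V=[hsv[...,i].astype(int) for i in range(3)]
for n,m in (('red',((H<5)|(H>174))&(S>150)),('org',(H>9)&(H<22)&(S>150)&(V>130))):
    q=P[m&(z>.07)&(z<.083)&(c['depth']>0)]
    if len(q)>5: print(n,len(q),np.median(q,0),cv2.minAreaRect((q[:,:2]*1000).astype(np.float32)))
```

```text
{'time_s': 2.45, 'joints': array([ 1.35125947e+01,  3.44108462e+00, -2.14046179e+01, -9.73705087e-03,
       -6.51641671e+01,  6.51487905e+01]), 'qd': array([ 0.64104702, -0.08351732,  0.10461241, -0.03178201, -0.04100774,
        0.17233118]), 'joint_torque': array([-6.03565592e-01, -3.31496787e+01,  2.83330911e+01,  6.68051630e+00,
        7.84469652e-02, -6.44147076e-03]), 'tcp_pos': array([ 0.48888429, -0.0797191 ,  0.24545116]), 'eef_rot': array([-1.79996130e+02,  1.26693452e-02, -1.13427048e+01]), 'contact_force': array([ 0.26782626, -0.1037067 , -0.59568027]), 'moment': array([ 0.00157623, -0.00694084,  0.04975229]), 'gripper_width': 0.000369448032628483}
red 1000 [ 0.47245806 -0.21426297  0.07937428] ((465.0847473144531, -215.62872314453125), (23.923933029174805, 58.48468017578125), 78.90672302246094)
org 1472 [ 0.48762906 -0.08054583  0.08078402] ((506.9215393066406, 6.30133056640625), (233.11767578125, 46.331085205078125), 80.1915283203125)
```

View pics/w1.png

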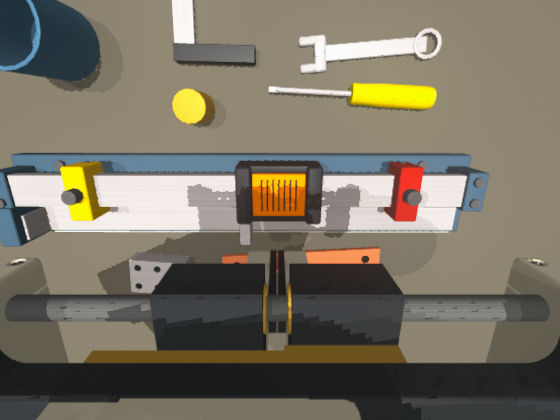

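The wrist view shows the pad at about (279,195) between its shoulders, the red collar at (405,192) and the closed fingers below. I'll isolate the pad blob.

Run:
```python
from h import *
c=pickle.load(open('w1.pkl','rb'))
P=cloud(c);z=P[...,2];hsv=cv2.cvtColor(c['image'],cv2.COLOR_BGR2HSV)
H,S,V=[hsv[...,i].astype(int) for i in range(3)]
m=(S>130)&(z>.07)&(z<.09)&(c['depth']>0)&(V>60)
pts={}
for n,(u0,u1) in {'pad':(240,318),'red':(380,430),'yel':(55,110)}.items():
    k=np.zeros_like(m);k[155:228,u0:u1]=1
    q=P[m&k];(cx,cy),wh,a=cv2.minAreaRect((q[:,:2]*1000).astype(np.float32));print(n,cx,cy,wh,a,np.median(q[:,2]))
    pts[n]=np.array([cx,cy])
d=pts['yel']-pts['red'];print(np.degrees(np.arctan2(*d[::-1])));d/=np.linalg.norm(d)
e=pts['pad']-pts['red'];print('along',e@d,'perp',np.cross(d,e))
```

```text
pad 491.7129821777344 -81.30255889892578 (57.187583923339844, 45.91954803466797) 77.37660217285156 0.08081508203473195
red 465.08050537109375 -215.36073303222656 (24.117197036743164, 58.50559997558594) 78.4678726196289 0.07919239324904012
yel 534.560302734375 128.891357421875 (24.58609962463379, 59.105350494384766) 78.68939208984375 0.07914304329733356
78.58938084372087
along 136.6773936300662 perp 0.4158645243135659<stdin>:12: DeprecationWarning: Arrays of 2-dimensional vectors are deprecated. Use arrays of 3-dimensional vectors instead. (deprecated in NumPy 2.0)
```

{"api": "step_arm", "payload": {"increments": [{"tx": 1.5, "ty": -5, "tz": -30, "ax": 0, "ay": 0, "az": 0, "claw": -1}, {"tx": 0, "ty": 0, "tz": -30, "ax": 0, "ay": 0, "az": 0, "claw": -1}, {"tx": 0, "ty": 0, "tz": -30, "ax": 0, "ay": 0, "az": 0, "claw": -1}, {"tx": 0, "ty": 0, "tz": -25, "ax": 0, "ay": 0, "az": 0, "claw": -1}, {"tx": 0, "ty": 0, "tz": -15, "ax": 0, "ay": 0, "az": 0, "claw": -1}, {"tx": 0, "ty": 0, "tz": -5, "ax": 0, "ay": 0, "az": 0, "claw": -1}, {"tx": 0, "ty": 0, "tz": 0, "ax": 0, "ay": 0, "az": 0, "claw": -1}, {"tx": 0, "ty": 0, "tz": 0, "ax": 0, "ay": 0, "az": 0, "claw": -1}, {"tx": 0, "ty": 0, "tz": 0, "ax": 0, "ay": 0, "az": 0, "claw": -1}]}}

```text
time_s: 3.35
tcp_pos: [0.4912, -0.0851, 0.1116]
eef_rot: [-180.0, -0.1, -11.4]
contact_force: [-0.2, -0.2, -0.3]
gripper_width: 0.0005
```

Run:
```python
from h import *
c=snap('wrist','w2');s=r.get_state();print(s['tcp_pos'],s['contact_force'])
```

```text
[ 0.49111725 -0.08523368  0.11153141] [ 0.43196054 -0.2254795  -0.76524906]
```

View pics/w2.png

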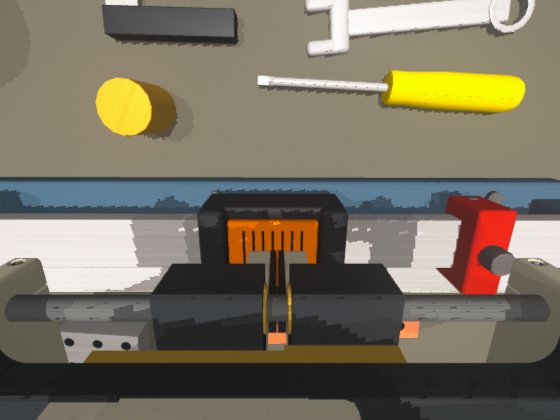

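The view shows the fingertips over the orange pad, between the dark shoulders, with no contact. Next I press down in small steps.

{"api": "step_arm", "payload": {"increments": [{"tx": 0, "ty": 0, "tz": -5, "ax": 0, "ay": 0, "az": 0, "claw": -1}, {"tx": 0, "ty": 0, "tz": -4, "ax": 0, "ay": 0, "az": 0, "claw": -1}, {"tx": 0, "ty": 0, "tz": -2, "ax": 0, "ay": 0, "az": 0, "claw": -1}, {"tx": 0, "ty": 0, "tz": 0, "ax": 0, "ay": 0, "az": 0, "claw": -1}, {"tx": 0, "ty": 0, "tz": 0, "ax": 0, "ay": 0, "az": 0, "claw": -1}]}}

```text
time_s: 3.9
tcp_pos: [0.4905, -0.0856, 0.0995]
eef_rot: [180.0, 0.0, -11.4]
contact_force: [-0.1, 0.1, -0.4]
gripper_width: 0.0002
```

{"api": "step_arm", "payload": {"increments": [{"tx": 0, "ty": 0, "tz": -1, "ax": 0, "ay": 0, "az": 0, "claw": -1}, {"tx": 0, "ty": 0, "tz": -1, "ax": 0, "ay": 0, "az": 0, "claw": -1}, {"tx": 0, "ty": 0, "tz": 0, "ax": 0, "ay": 0, "az": 0, "claw": -1}, {"tx": 0, "ty": 0, "tz": 0, "ax": 0, "ay": 0, "az": 0, "claw": -1}]}}

```text
time_s: 4.3
tcp_pos: [0.4907, -0.0855, 0.0978]
eef_rot: [-180.0, -0.0, -11.4]
contact_force: [-1.1, 0.3, 2.5]
gripper_width: 0.0005
```

{"api": "step_arm", "payload": {"increments": [{"tx": 0, "ty": 0, "tz": -1, "ax": 0, "ay": 0, "az": 0, "claw": -1}, {"tx": 0, "ty": 0, "tz": 0, "ax": 0, "ay": 0, "az": 0, "claw": -1}, {"tx": 0, "ty": 0, "tz": 0, "ax": 0, "ay": 0, "az": 0, "claw": -1}]}}

```text
time_s: 4.6
tcp_pos: [0.4907, -0.0855, 0.0968]
eef_rot: [-180.0, -0.0, -11.4]
contact_force: [-0.6, 0.4, 5.7]
gripper_width: 0.0006
```

{"api": "step_arm", "payload": {"increments": [{"tx": 0, "ty": 0, "tz": -1, "ax": 0, "ay": 0, "az": 0, "claw": -1}, {"tx": 0, "ty": 0, "tz": 0, "ax": 0, "ay": 0, "az": 0, "claw": -1}, {"tx": 0, "ty": 0, "tz": 0, "ax": 0, "ay": 0, "az": 0, "claw": -1}]}}

```text
time_s: 4.9
tcp_pos: [0.4907, -0.0855, 0.0958]
eef_rot: [180.0, -0.0, -11.4]
contact_force: [-1.7, 0.1, 5.8]
gripper_width: 0.0003
```

{"api": "step_arm", "payload": {"increments": [{"tx": 0, "ty": 0, "tz": -1, "ax": 0, "ay": 0, "az": 0, "claw": -1}, {"tx": 0, "ty": 0, "tz": 0, "ax": 0, "ay": 0, "az": 0, "claw": -1}, {"tx": 0, "ty": 0, "tz": 0, "ax": 0, "ay": 0, "az": 0, "claw": -1}]}}

```text
time_s: 5.2
tcp_pos: [0.4907, -0.0855, 0.0948]
eef_rot: [-180.0, -0.0, -11.4]
contact_force: [-0.0, 0.7, 5.8]
gripper_width: 0.0009
```

{"api": "step_arm", "payload": {"increments": [{"tx": 0, "ty": 0, "tz": -1, "ax": 0, "ay": 0, "az": 0, "claw": -1}, {"tx": 0, "ty": 0, "tz": 0, "ax": 0, "ay": 0, "az": 0, "claw": -1}, {"tx": 0, "ty": 0, "tz": 0, "ax": 0, "ay": 0, "az": 0, "claw": -1}]}}

```text
time_s: 5.5
tcp_pos: [0.4907, -0.0855, 0.0938]
eef_rot: [-180.0, -0.0, -11.4]
contact_force: [-1.1, -0.2, 6.7]
gripper_width: 0.0007
```

{"api": "step_arm", "payload": {"increments": [{"tx": -0.2, "ty": -1, "tz": 0, "ax": 0, "ay": 0, "az": 0, "claw": -1}, {"tx": -0.2, "ty": -1, "tz": 0, "ax": 0, "ay": 0, "az": 0, "claw": -1}, {"tx": -0.2, "ty": -1, "tz": 0, "ax": 0, "ay": 0, "az": 0, "claw": -1}, {"tx": -0.2, "ty": -1, "tz": 0, "ax": 0, "ay": 0, "az": 0, "claw": -1}, {"tx": -0.2, "ty": -1, "tz": 0, "ax": 0, "ay": 0, "az": 0, "claw": -1}, {"tx": -0.2, "ty": -1, "tz": 0, "ax": 0, "ay": 0, "az": 0, "claw": -1}, {"tx": -0.2, "ty": -1, "tz": 0, "ax": 0, "ay": 0, "az": 0, "claw": -1}, {"tx": -0.2, "ty": -1, "tz": 0, "ax": 0, "ay": 0, "az": 0, "claw": -1}]}}

```text
time_s: 6.3
tcp_pos: [0.4891, -0.0933, 0.0939]
eef_rot: [-180.0, -0.0, -11.4]
contact_force: [-1.2, 2.1, 5.9]
gripper_width: 0.0006
```

{"api": "step_arm", "payload": {"increments": [{"tx": -0.2, "ty": -1, "tz": 0, "ax": 0, "ay": 0, "az": 0, "claw": -1}, {"tx": -0.2, "ty": -1, "tz": 0, "ax": 0, "ay": 0, "az": 0, "claw": -1}, {"tx": -0.2, "ty": -1, "tz": 0, "ax": 0, "ay": 0, "az": 0, "claw": -1}, {"tx": -0.2, "ty": -1, "tz": 0, "ax": 0, "ay": 0, "az": 0, "claw": -1}]}}

```text
time_s: 6.7
tcp_pos: [0.4883, -0.0973, 0.0939]
eef_rot: [-180.0, -0.0, -11.4]
contact_force: [-0.0, 3.1, 5.9]
gripper_width: 0.0003
```

```bash
cat > m.py <<'E'
from h import *
import sys
c=snap('wrist',sys.argv[1]);s=r.get_state();print(s['tcp_pos'],s['contact_force'])
P=cloud(c);z=P[...,2]
d=np.array([.198,.980]);o=np.array([.4651,-.2154]);p=np.array([.98,-.198])
X=P[...,:2]-o;a=X@d*1000;b=X@p*1000
hsv=cv2.cvtColor(c['image'],cv2.COLOR_BGR2HSV);H,S,V=[hsv[...,i].astype(int) for i in range(3)]
ok=(c['depth']>0)&(abs(b)<35)
red=a[ok&((H<5)|(H>174))&(S>150)&(z>.074)&(z<.083)&(abs(a)<25)]
org=a[ok&(H>5)&(H<22)&(S>150)&(z>.066)&(z<.086)]
dk=a[ok&(V<60)&(z>.082)&(z<.090)&(abs(b)<26)&(a<160)]
for n,q in(('red',red),('org',org),('dark',dk)):
    if len(q)>5: print(n,len(q),np.round(np.percentile(q,[1,3,50,97,99]),1))
E
python3 m.py w3
```

```text
[ 0.48824549 -0.0974469   0.09383505] [-0.9510969   0.35160257  5.29748013]
red 2810 [-11.5 -10.5   4.3  11.6  11.8]
org 2676 [ 96.5  98.4 125.8 151.8 152.8]
dark 1589 [  6.2   6.7  92.2 159.2 159.7]
```

View pics/w3.png

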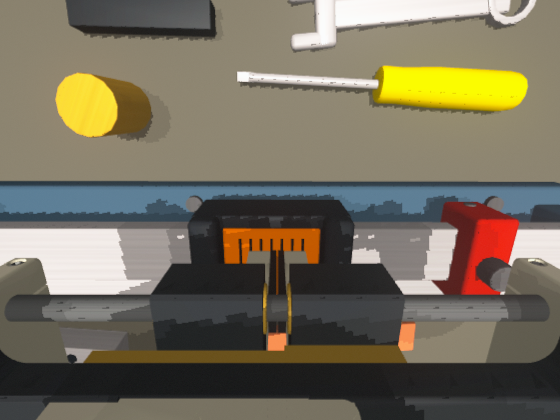

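The view shows the pad still between the shoulders. The slide has moved about 12 mm with the tool, pushed at about 2–3 N, so about 68 mm remain.

{"api": "step_arm", "payload": {"increments": [{"tx": -0.4, "ty": -2, "tz": 0, "ax": 0, "ay": 0, "az": 0, "claw": -1}, {"tx": -0.8, "ty": -4, "tz": 0, "ax": 0, "ay": 0, "az": 0, "claw": -1}, {"tx": -0.8, "ty": -4, "tz": 0, "ax": 0, "ay": 0, "az": 0, "claw": -1}, {"tx": -0.8, "ty": -4, "tz": 0, "ax": 0, "ay": 0, "az": 0, "claw": -1}, {"tx": -0.8, "ty": -4, "tz": 0, "ax": 0, "ay": 0, "az": 0, "claw": -1}, {"tx": -0.8, "ty": -4, "tz": 0, "ax": 0, "ay": 0, "az": 0, "claw": -1}, {"tx": -0.8, "ty": -4, "tz": 0, "ax": 0, "ay": 0, "az": 0, "claw": -1}, {"tx": -0.8, "ty": -4, "tz": 0, "ax": 0, "ay": 0, "az": 0, "claw": -1}, {"tx": -0.8, "ty": -4, "tz": 0, "ax": 0, "ay": 0, "az": 0, "claw": -1}, {"tx": -0.8, "ty": -4, "tz": 0, "ax": 0, "ay": 0, "az": 0, "claw": -1}, {"tx": -0.8, "ty": -4, "tz": 0, "ax": 0, "ay": 0, "az": 0, "claw": -1}, {"tx": -0.4, "ty": -2, "tz": 0, "ax": 0, "ay": 0, "az": 0, "claw": -1}]}}

```text
time_s: 7.95
tcp_pos: [0.4794, -0.1416, 0.0938]
eef_rot: [-180.0, -0.0, -11.4]
contact_force: [-1.3, 1.7, 5.0]
gripper_width: 0.0006
```

{"api": "step_arm", "payload": {"increments": [{"tx": -0.4, "ty": -2, "tz": 0, "ax": 0, "ay": 0, "az": 0, "claw": -1}, {"tx": -0.4, "ty": -2, "tz": 0, "ax": 0, "ay": 0, "az": 0, "claw": -1}, {"tx": -0.4, "ty": -2, "tz": 0, "ax": 0, "ay": 0, "az": 0, "claw": -1}, {"tx": -0.4, "ty": -2, "tz": 0, "ax": 0, "ay": 0, "az": 0, "claw": -1}]}}

```text
time_s: 8.35
tcp_pos: [0.4777, -0.1494, 0.0938]
eef_rot: [-180.0, -0.0, -11.4]
contact_force: [-1.0, 1.8, 5.3]
gripper_width: 0.0003
```

```bash
python3 m.py w4
```

```text
[ 0.47766417 -0.14964015  0.09378658] [-1.46313533 -0.33625991  5.56140892]
red 1994 [-11.8 -11.1   0.8  11.2  11.4]
org 2675 [44.  45.3 72.7 98.7 99.5]
dark 2170 [ -1.7   1.4  42.1 114.9 115.7]
```

{"api": "step_arm", "payload": {"increments": [{"tx": -0.3, "ty": -1.5, "tz": 0, "ax": 0, "ay": 0, "az": 0, "claw": -1}, {"tx": -0.3, "ty": -1.5, "tz": 0, "ax": 0, "ay": 0, "az": 0, "claw": -1}, {"tx": -0.3, "ty": -1.5, "tz": 0, "ax": 0, "ay": 0, "az": 0, "claw": -1}, {"tx": -0.3, "ty": -1.5, "tz": 0, "ax": 0, "ay": 0, "az": 0, "claw": -1}, {"tx": -0.3, "ty": -1.5, "tz": 0, "ax": 0, "ay": 0, "az": 0, "claw": -1}, {"tx": -0.2, "ty": -1, "tz": 0, "ax": 0, "ay": 0, "az": 0, "claw": -1}, {"tx": -0.2, "ty": -1, "tz": 0, "ax": 0, "ay": 0, "az": 0, "claw": -1}]}}

```text
time_s: 9.1
tcp_pos: [0.4758, -0.1589, 0.0938]
eef_rot: [-180.0, -0.0, -11.4]
contact_force: [-1.5, 2.2, 6.1]
gripper_width: 0.0003
```

{"api": "step_arm", "payload": {"increments": [{"tx": -0.1, "ty": -0.5, "tz": 0, "ax": 0, "ay": 0, "az": 0, "claw": -1}, {"tx": -0.1, "ty": -0.5, "tz": 0, "ax": 0, "ay": 0, "az": 0, "claw": -1}, {"tx": -0.1, "ty": -0.5, "tz": 0, "ax": 0, "ay": 0, "az": 0, "claw": -1}, {"tx": -0.1, "ty": -0.5, "tz": 0, "ax": 0, "ay": 0, "az": 0, "claw": -1}]}}

```text
time_s: 9.5
tcp_pos: [0.4754, -0.1609, 0.0938]
eef_rot: [-180.0, -0.0, -11.4]
contact_force: [-2.3, 1.3, 6.2]
gripper_width: 0.0004
```

{"api": "step_arm", "payload": {"increments": [{"tx": -0.1, "ty": -0.5, "tz": 0, "ax": 0, "ay": 0, "az": 0, "claw": -1}, {"tx": -0.1, "ty": -0.5, "tz": 0, "ax": 0, "ay": 0, "az": 0, "claw": -1}]}}

```text
time_s: 9.7
tcp_pos: [0.4752, -0.1619, 0.0938]
eef_rot: [-180.0, -0.0, -11.4]
contact_force: [-1.3, 2.0, 5.2]
gripper_width: 0.0006
```

```bash
python3 m.py w5
```

```text
[ 0.47518439 -0.16192716  0.09378062] [-2.03503405  2.38041409  6.03043479]
red 1933 [-11.8 -11.3   0.7  11.1  11.3]
org 2675 [30.6 32.6 60.  86.  86.9]
dark 2093 [ -2.7   1.1  30.  102.3 103. ]
```

{"api": "step_arm", "payload": {"increments": [{"tx": -0.1, "ty": -0.5, "tz": 0, "ax": 0, "ay": 0, "az": 0, "claw": -1}, {"tx": -0.1, "ty": -0.5, "tz": 0, "ax": 0, "ay": 0, "az": 0, "claw": -1}]}}

```text
time_s: 9.95
tcp_pos: [0.475, -0.1629, 0.0938]
eef_rot: [-180.0, -0.0, -11.4]
contact_force: [-1.0, 1.2, 4.9]
gripper_width: 0.0005
```

{"api": "step_arm", "payload": {"increments": [{"tx": -0.1, "ty": -0.5, "tz": 0, "ax": 0, "ay": 0, "az": 0, "claw": -1}, {"tx": -0.1, "ty": -0.5, "tz": 0, "ax": 0, "ay": 0, "az": 0, "claw": -1}]}}

```text
time_s: 10.15
tcp_pos: [0.4748, -0.1639, 0.0938]
eef_rot: [-180.0, -0.0, -11.4]
contact_force: [-1.6, 1.3, 4.7]
gripper_width: 0.0007
```

{"api": "step_arm", "payload": {"increments": [{"tx": -0.1, "ty": -0.5, "tz": 0, "ax": 0, "ay": 0, "az": 0, "claw": -1}]}}

```text
time_s: 10.25
tcp_pos: [0.4747, -0.1644, 0.0938]
eef_rot: [-180.0, -0.0, -11.4]
contact_force: [-2.1, 2.1, 5.8]
gripper_width: 0.0008
```

{"api": "step_arm", "payload": {"increments": [{"tx": -0.1, "ty": -0.5, "tz": 0, "ax": 0, "ay": 0, "az": 0, "claw": -1}]}}

```text
time_s: 10.35
tcp_pos: [0.4746, -0.1649, 0.0938]
eef_rot: [-180.0, -0.0, -11.4]
contact_force: [-1.9, 2.1, 5.7]
gripper_width: 0.0005
```

```bash
python3 m.py w6
```

```text
[ 0.47459213 -0.16492506  0.09377205] [-1.63116928  0.2910321   5.53553191]
red 1777 [-12.  -11.3  -0.7   9.8  10.2]
org 2674 [28.2 29.5 56.9 82.9 83.9]
dark 2073 [-2.6  1.6 27.  99.1 99.9]
```

{"api": "step_arm", "payload": {"increments": [{"tx": -0.1, "ty": -0.5, "tz": 0, "ax": 0, "ay": 0, "az": 0, "claw": -1}]}}

```text
time_s: 10.5
tcp_pos: [0.4746, -0.1653, 0.0938]
eef_rot: [-180.0, -0.0, -11.4]
contact_force: [-1.0, 3.9, 5.4]
gripper_width: 0.0007
```

{"api": "step_arm", "payload": {"increments": [{"tx": -0.1, "ty": -0.5, "tz": 0, "ax": 0, "ay": 0, "az": 0, "claw": -1}]}}

```text
time_s: 10.6
tcp_pos: [0.4746, -0.1656, 0.0938]
eef_rot: [-180.0, -0.0, -11.4]
contact_force: [-0.3, 5.1, 5.1]
gripper_width: 0.0005
```

{"api": "step_arm", "payload": {"increments": [{"tx": -0.1, "ty": -0.5, "tz": 0, "ax": 0, "ay": 0, "az": 0, "claw": -1}]}}

```text
time_s: 10.7
tcp_pos: [0.4747, -0.166, 0.0938]
eef_rot: [-180.0, -0.0, -11.4]
contact_force: [-1.1, 3.8, 5.8]
gripper_width: 0.0004
```

{"api": "step_arm", "payload": {"increments": [{"tx": -0.1, "ty": -0.5, "tz": 0, "ax": 0, "ay": 0, "az": 0, "claw": -1}]}}

```text
time_s: 10.8
tcp_pos: [0.4747, -0.1666, 0.0938]
eef_rot: [-180.0, -0.1, -11.4]
contact_force: [-1.1, 4.3, 5.6]
gripper_width: 0.0006
```

```bash
python3 m.py w7
```

```text
[ 0.47476431 -0.16656321  0.09389708] [-0.7776381   3.60347619  6.45061975]
red 1733 [-11.9 -11.3  -0.7   9.6  10. ]
org 2604 [27.5 29.2 57.1 82.6 83.5]
dark 2015 [-1.5  2.8 26.8 98.9 99.7]
```

The slide has stopped: pad to red reads 57.1 mm, and the push rose from 2 N to a steady ~4 N as the tip began slipping on the pad. It is resting on the collar, so I lift straight up.

{"api": "step_arm", "payload": {"increments": [{"tx": 0, "ty": 0, "tz": -0.0, "ax": 0, "ay": 0, "az": 0, "claw": -1}, {"tx": 0, "ty": 0, "tz": 1, "ax": 0, "ay": 0, "az": 0, "claw": -1}, {"tx": 0, "ty": 0, "tz": 1, "ax": 0, "ay": 0, "az": 0, "claw": -1}, {"tx": 0, "ty": 0, "tz": 1, "ax": 0, "ay": 0, "az": 0, "claw": -1}, {"tx": 0, "ty": 0, "tz": 1, "ax": 0, "ay": 0, "az": 0, "claw": -1}, {"tx": 0, "ty": 0, "tz": 2, "ax": 0, "ay": 0, "az": 0, "claw": -1}, {"tx": 0, "ty": 0, "tz": 5, "ax": 0, "ay": 0, "az": 0, "claw": -1}, {"tx": 0, "ty": 0, "tz": 20, "ax": 0, "ay": 0, "az": 0, "claw": -1}, {"tx": 0, "ty": 0, "tz": 40, "ax": 0, "ay": 0, "az": 0, "claw": -1}, {"tx": 0, "ty": 0, "tz": 40, "ax": 0, "ay": 0, "az": 0, "claw": -1}, {"tx": 0, "ty": 0, "tz": 40, "ax": 0, "ay": 0, "az": 0, "claw": -1}, {"tx": 0, "ty": 0, "tz": 0, "ax": 0, "ay": 0, "az": 0, "claw": -1}]}}

```text
time_s: 12.05
tcp_pos: [0.4768, -0.1677, 0.2504]
eef_rot: [-180.0, -0.5, -11.4]
contact_force: [0.0, 0.7, 0.6]
gripper_width: 0.0004
```

```bash
python3 m.py w8; python3 -c "
from h import *
snap('top','top2')
a=cv2.imread('pics/w8.png');b=cv2.imread('pics/top2.png')[90:310,140:440]
b=cv2.resize(b,(573,420));cv2.imwrite('pics/fin.png',cv2.resize(np.hstack([a,b]),(800,297)))"
```

```text
[ 0.47543414 -0.16721208  0.24745561] [ 0.48122859 -0.01795147 -1.0312244 ]
red 893 [-12.  -11.5  -0.1  10.2  10.5]
org 1874 [27.4 29.  56.  82.8 83.8]
dark 880 [12.4 13.4 27.4 98.5 99.3]
```

View pics/w8.png

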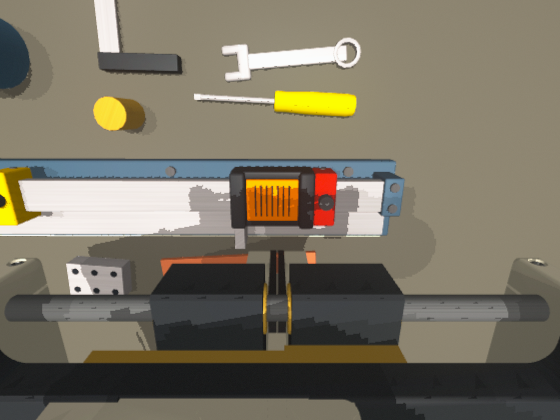

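The view shows the slide's face meeting the red collar at about (314,195) with no visible gap, and the loose parts undisturbed. I'll hand it in.

```bash
python3 -c "
from h import *
s=r.get_state();print(s['time_s'],s['qd'],s['contact_force']);print(r.close_job())"
```

```text
12.15 [ 0.11487578  1.6022223  -2.21400823 -0.47021242  0.63943466  0.01051328] [-0.65264957  0.19634323 -0.6963677 ]
the job is handed in; nothing more can be done
None
```

The slide now rests against the red collar with the brake let go, and the job was handed in at 12.15 s of the 38 s allowed.

I pressed the pad about 4 mm with the closed fingertips, at roughly 6 N. Holding it there, I slid the slide about 80 mm, slowing to 0.5 mm steps at the end. When it met the collar, the push rose from about 2 N to a peak of 5 N and settled near 4 N. I then lifted straight up to clear it.

**Last checks:**
- **Slide position:** pad to red collar read 57.1 mm at contact, against 57 mm expected. After the lift, the pad's edges and the slide's far end read within about 0.5 mm of where they were, and the picture shows no gap. The median pad reading after the lift was lower, at 56.0 mm; the pad's edges did not shift to match.
- **Robot:** the contact force was back to about zero, and the tool stood about 150 mm clear of the pad. The arm was still settling slightly (about 2 degrees/s) when I handed in.
- **Loose things:** those in the last wrist view looked undisturbed. I judged this by eye only.
- **Brake:** I could not measure directly that it gripped again; I infer it from the pad being fully released.

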